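# Make up the fuse kit and the cell kit

### The job

Make up the two test kits: into the nearly square tray lay the fuse block in its wide bay and one steel link in its narrow bay; in the long tray lay the fuse carton flat in its bay and stand the cell upright in the round socket. Draw the link out level through the slot at the bottom of the magazine, where its end sticks out, leaving the links above it in the magazine, and let every part lie down inside its bay's corner ribs.

Things in the scene. Friction and masses are not known exactly. Their poses are not given: they have to be found in the camera images.
- fuse_tray: Nearly square fixed grey tray, 144 (its x) x 156 mm (its y). Origin: centre of underside, on the table, z up. Floor 4 mm above origin; rim and the corner ribs of the dark-lined bays 3 mm above the floor. Wide bay 124 x 56 mm centred at x 0, y +42 for the fuse block; narrow bay 104 x 44 mm at x 0, y -42 for the link; both long along x. Parts may lie either way round.
- cell_tray: Long fixed grey tray, 80 (its x) x 180 mm (its y). Origin: centre of underside, on the table, z up. Floor 4 mm above origin, rim and ribs 3 mm higher. Bay 60 (x) x 82 mm (y) centred at x 0, y -40, for the carton, long side along y. Round socket at x 0, y +48 for the cell: ring of 38 mm inner, 46 mm outer diameter, 12 mm high above the floor, open to the floor.
- magazine: Fixed aluminium magazine of 3 links: foot 115 x 70 x 8 mm, column inside 93 (x) x 33 mm (y), outside 101 x 41, top 54 mm up. Origin: underside centre, z up, front -x. Column floor 14 mm up, front wall from 29 mm up: the bottom link is drawn to -x through the slot below it. A 16 mm wide tongue carries its free end to x -83. When it leaves, the others sink 10 mm.
- link: Bottom link in the magazine: steel bar with two holes, 90 (its x) x 30 (y) x 10 mm, 70 g. Origin: centre of underside. At the start it lies on the column floor in line with the magazine, its -x end about 31 mm clear of the front wall; grip that end across the 30 mm. It is free to lift after about 60 mm of travel to the magazine's -x.
- top_link: The uppermost of the three equal links in the magazine (a third, unlisted, lies between), 90 x 30 x 10 mm, origin at the centre of its underside. It stays in the magazine; its origin is 34 mm above the magazine's at the start, 24 mm once the bottom link has gone.
- fuse_holder: Fuse block on the table: black base 34 (its x) x 104 (y) x 9 mm carrying a cartridge fuse in two copper clips, 26 mm high in all, about 120 g. Origin: centre of underside, z up. Grip across the 34 mm of the base, low down (what stands above the base cannot be gripped), at the middle of its length.
- fuse_carton: Small white carton with a blue band, lying on the table, 40 mm along its x, 62 mm along its y, 30 mm high, about 90 g. Origin: centre of its underside, z up. Beware on the way: a fixed clamp fixture stands near the parts, its red upright lever 205 mm high at about x 0.61, y -0.05 m; travel above it (TCP 0.27 m clears it).
- cell: Cylindrical battery cell standing upright on the table, 21 mm diameter, 71 mm high, 68 g. Origin: centre of its lower end, z along its axis, up.
Not all that is in view belongs to the job. There is more than one size of the cell; the one meant has the size given above.

How it is judged:
At the end, for the whole second after the job is handed in: Fuse block, link and carton flat in their bays (13 mm in x and y, 2.5 mm in height, 0.3 rad), cell upright in the socket (12 mm, 0.08 rad); top link still in the magazine, sunk by one link (6 mm in x and y, 4 mm in height); all released and at rest (x of fuse_holder in the frame of fuse_tray between -0.013 and 0.013 m and y of fuse_holder in the frame of fuse_tray between 0.029 and 0.055 m and z of fuse_holder in the frame of fuse_tray between 0.0015 and 0.0065 m and angle between each of fuse_holder, link, fuse_carton, cell's own z axis and vertical below 0.08 rad and angle between the y axis of fuse_holder and the x axis of fuse_tray, either way round below 0.3 rad and x of link in the frame of fuse_tray between -0.012 and 0.012 m and y of link in the frame of fuse_tray between -0.054 and -0.03 m and z of link in the frame of fuse_tray between 0.0015 and 0.0065 m and angle between the x axis of link and the x axis of fuse_tray, either way round below 0.3 rad and x of fuse_carton in the frame of cell_tray between -0.013 and 0.013 m and y of fuse_carton in the frame of cell_tray between -0.053 and -0.027 m and z of fuse_carton in the frame of cell_tray between 0.0015 and 0.0065 m and angle between the y axis of fuse_carton and the y axis of cell_tray, either way round below 0.3 rad and x of cell in the frame of cell_tray between -0.012 and 0.012 m and y of cell in the frame of cell_tray between 0.036 and 0.06 m and z of cell in the frame of cell_tray between 0.0015 and 0.0065 m and x of top_link in the frame of magazine between -0.006 and 0.006 m and y of top_link in the frame of magazine between -0.006 and 0.006 m and z of top_link in the frame of magazine between 0.02 and 0.028 m and linear speed of each of fuse_holder, link, fuse_carton, cell, top_link below 0.01 m/s); the robot touches nothing.
It fails at once if the links above are lifted out of the magazine (z of top_link in the frame of magazine above 0.058 m).
It also fails if it takes over 120 s, if anything falls off the work surface, if the arm or the gripper's body presses on something with over 40 N, if the wrist force passes 120 N, or if a joint passes its speed limit or range.

### The arm

A 6-joint arm with a two-finger parallel gripper is mounted at the origin on a cart in front of the work surface, level with it; the furniture and walls round the work are solid. World frame = base frame: x ahead of the robot, y to its left, z up, the work surface at z = 0. Lengths are in m, angles in rad, forces in N, time in s.
With the tool pointing down it reaches from about 0.35 to 0.775 m from the base axis. Payload 7.3 kg.
Tool frame: the origin (TCP) lies between the finger pads, 19 mm behind the fingertips; this is the grasp point; z points along the fingers, y is the line along which they close (so a half turn about z gives the same grasp; the last joint's range is limited). The gripper opens to 92 mm and grips with 3 to 60 N. Pads are 19 mm wide; open, the fingers measure 130 mm over their backs; the gripper's body (75 mm by 190 mm) begins 47 mm behind the grasp point.
Start: joints at [-0.146, 0.342, 1.524, -0, 1.275, -0.146], TCP at [0.525, 0, 0.246] pointing down, gripper open.
Joint ranges: [-2.53, 2.53], [-0.77, 2.02], [0.04, 2.7], [-1, 4.14], [0.28, 2.66], [-3.11, 3.11]. Speed limits (rad/s): [2.57, 2.57, 3.14, 3.14, 3.14, 3.14].

### API

Orientations are given as [roll, pitch, yaw] about the fixed x, y, z axes, in that order (R = Rz(yaw) Ry(pitch) Rx(roll)).
In Python, from cell import observe, cams, robot, models gives the robot as it stands.
- The arm moves only by the shell command python3 -m jog 'ROWS' [FORCE]. ROWS is JSON, a list of rows, each a list of 3 entries, a list of its own where there are three numbers: the shift along the tool's x, y, z each as a share of 0.4 m, from -1 to 1, then the turn about the tool's z as a share of pi rad, from -1 to 1, then the closure, from 0 (fully open) to 1 (shut). In form: [[[x, y, z], turn, jaw], ...]. A call has 1 to 12 rows; each row is the pose to reach, as a shift and turn from the pose commanded when the call began, along the tool's axes at that moment, turning the shorter way round; what a row does not reach only later rows make up. A row lasts 1/8 s, in which the tool goes at most 62.5 mm and 10.7 degrees, less where a joint would pass 70% of its speed; a pose out of reach is approached as far as the arm can. A call with a number of a shift or a turn outside -1 to 1 is refused whole. A call with a gripper value outside its range is refused whole. The fingers move at their own pace and stop on an object; FORCE is the grip in N (left out, the last holds). Time passes only in rows, so rows that repeat a pose let the fingers close. It gives the time, the measured TCP pose, the force, the opening and the grip force at its end, in the units of the state.
- observe(): the state, without advancing time (a new reading comes with each control period).
- cams.read_camera(name): name is "scene" or "side" or "wrist"; returns the picture (384x512x3 uint8, red, green, blue); there is no depth.
- cams.camera_model(name): a dict with "camera_matrix" (3x3 intrinsics, pixels), "pose" (4x4, takes a point from camera to world coordinates). Camera axes: x right, y down, z forward; pixel columns grow to the right and rows downward; lengths in m; the calibration is good to about 2 mm. A picture is of the moment at which its call begins: read the wrist's pose just before it. camera_model takes no time and is no camera call; for the wrist camera it gives the pose at the moment of the call.
- robot.hand_in(): hands the job in; it is judged then, once.
Trained networks look in the newest picture that a camera, given by its name, has taken for a name from the list of things; names that differ only in an ending like _2 or _b are one class to them, and where a whole thing is asked for, a point or a joint stands for the part that bears it (a point fixed in the world has none). Each returns a list of dicts, best first, with "confidence" (0 to 1); they miss things now and then, are a little off and sometimes report something else, mostly with a low value. They report only what shows in the picture. A call takes as long as a camera call. They do not tell look-alikes from the thing itself.
- models.find_in(target, camera): "position" ([x, y, z] in m, in world coordinates, good to about 4 mm: the middle of the surface that is visible of it).
- models.pinpoint(target, camera): "position" ([x, y, z] in m, in world coordinates, good to about 4 mm: a listed point, or the origin of a listed thing).
The state is a dict: "time": time; "qpos": joint angles; "qvel": joint speeds; "joint_efforts": joint torques, N m; "tool_pos": TCP position; "tool_rot": TCP orientation; "contact_force": force on the tool from outside, world axes, zero at the start; "torque": the same for the moment, N m; "opening": finger opening in m; "grip_force": force on a finger pad.
Only numpy, scipy, OpenCV 4.12 (cv2) and the standard library are available. Lean on these libraries where they do the work, as an engineer would, in place of code of your own. Each camera call takes 0.05 s, during which the arm holds its last target. There are 200 camera calls.

## Working session

There is one attempt and no reset: what is moved stays moved. The work goes in short steps, Python scripts to look and compute and a shell command to move; the robot and the scene stay as the last step left them, time stands still between calls to the robot, and variables do not carry over. Pictures are saved under pics/ and viewed, at most 14 in all, crops included, and the job is handed in when it is done.

```bash
ls; mkdir -p pics; cat > h.py <<'E'
import numpy as np, cv2
from cell import observe, cams, robot, models
def snap(c,f):
    im=cams.read_camera(c); cv2.imwrite('pics/'+f,im[:,:,::-1]); return im
def proj(c,P,M=None):
    M=M or cams.camera_model(c); T=np.linalg.inv(np.array(M['pose'])); K=np.array(M['camera_matrix'])
    p=K@(T[:3,:3]@np.array(P,float)+T[:3,3]); return p[:2]/p[2]
def ray(c,uv,z,M=None):
    M=M or cams.camera_model(c); T=np.array(M['pose']); K=np.array(M['camera_matrix'])
    d=T[:3,:3]@np.linalg.solve(K,[uv[0],uv[1],1]); o=T[:3,3]
    return (o+d*(z-o[2])/d[2])
E
python3 - <<'E'
from h import *
np.set_printoptions(precision=4,suppress=True)
for c in ['scene','side','wrist']:
    snap(c,c+'0.png'); print(c,np.array(cams.camera_model(c)['pose'])[:3,3])
    for t in ['fuse_tray','cell_tray','magazine','link','fuse_holder','fuse_carton','cell']:
        print(c,t,[(np.round(d['position'],3).tolist(),round(d['confidence'],2)) for d in models.pinpoint(t,c)][:4])
print(observe())
a=[cv2.imread(f'pics/{c}0.png') for c in ['scene','side','wrist']]
E
```

```text
pics
scene [-0.3513  0.706   0.692 ]
scene fuse_tray [([0.443, 0.119, 0.004], 0.64)]
scene cell_tray [([0.446, 0.343, 0.001], 0.74)]
scene magazine [([0.48, -0.198, -0.0], 0.63), ([0.585, 0.394, 0.001], 0.3)]
scene link [([0.471, -0.162, 0.014], 0.44)]
scene fuse_holder [([0.596, 0.17, 0.001], 0.75)]
scene fuse_carton [([0.605, 0.296, -0.002], 0.82)]
scene cell [([0.584, 0.393, -0.003], 0.74), ([0.547, 0.35, 0.001], 0.68), ([0.632, 0.434, -0.003], 0.61)]
side [ 0.1518 -0.7823  0.6579]
side fuse_tray [([0.442, 0.118, -0.005], 0.59)]
side cell_tray [([0.448, 0.339, 0.004], 0.87)]
side magazine [([0.477, -0.198, -0.001], 0.97)]
side link []
side fuse_holder [([0.595, 0.169, 0.001], 0.45)]
side fuse_carton [([0.605, 0.296, -0.0], 0.49)]
side cell [([0.55, 0.351, 0.003], 0.63), ([0.635, 0.439, -0.001], 0.6), ([0.587, 0.393, -0.001], 0.46)]
wrist [0.5258 0.0706 0.385 ]
wrist fuse_tray [([0.448, 0.122, 0.001], 0.71)]
wrist cell_tray []
wrist magazine [([0.476, -0.196, -0.003], 0.7)]
wrist link []
wrist fuse_holder []
wrist fuse_carton []
wrist cell []
{'time': 1.2, 'qpos': array([-0.1459,  0.342 ,  1.5241, -0.    ,  1.2754, -0.146 ]), 'qvel': array([ 0.0005,  0.0015,  0.0023,  0.0002, -0.0001,  0.0005]), 'joint_efforts': array([  0.    , -43.1144, -24.4475,   0.0719,   0.0484,  -0.    ]), 'tool_pos': array([0.525 , 0.    , 0.2455]), 'tool_rot': array([3.1415, 0.    , 1.5709]), 'contact_force': array([ 0.3212, -0.6321, -0.2209]), 'torque': array([-0.0295, -0.0237, -0.0665]), 'grip_force': 0.0, 'opening': 0.09189371475339901}
```

View pics/scene0.png

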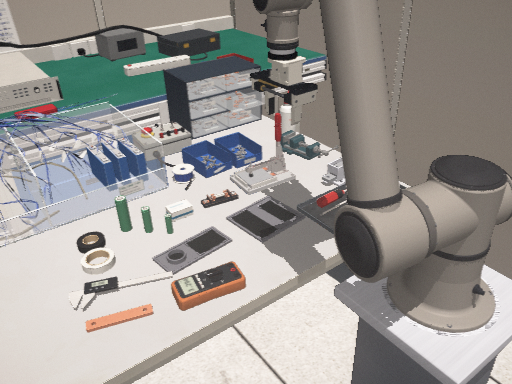

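View pics/side0.png

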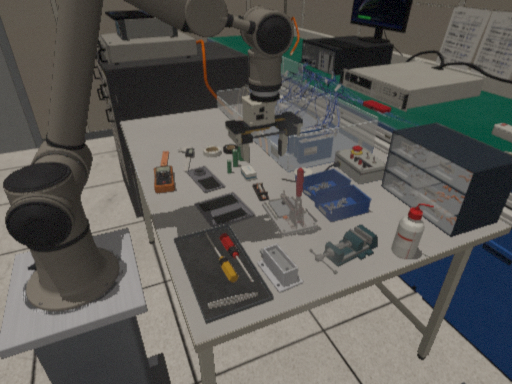

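View pics/wrist0.png

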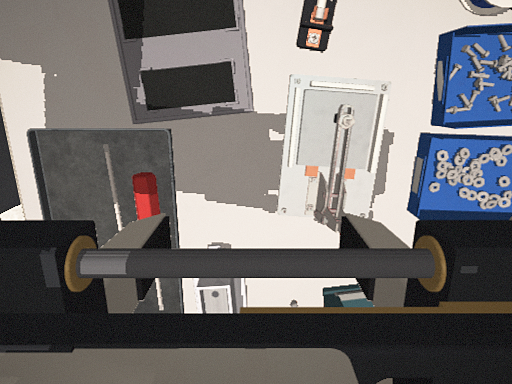

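The scene picture shows three green cells at (123,213), (147,219) and (169,222), the carton at (178,209), the fuse block at (219,198), the trays at (193,248) and (265,217), and the clamp with its red lever at (280,130). The side picture shows the magazine at (280,267), with its link end toward the robot. The wrist picture has up = +y and right = +x. Next I'll move over the left group.

```bash
python3 -m jog '[[[0.12,0.0,-0.12],0,0],[[0.25,0,-0.12],0,0],[[0.38,0,-0.12],0,0],[[0.5,0,-0.12],0,0],[[0.5,0,-0.12],0,0],[[0.5,0,-0.12],0,0]]' 20
python3 - <<'E'
from h import *
M=cams.camera_model('wrist');snap('wrist','w1.png'); print(np.round(M['pose'],4).tolist(),np.round(M['camera_matrix'],1).tolist())
for t in ['fuse_tray','cell_tray','fuse_holder','fuse_carton','cell']:
    print(t,[(np.round(d['position'],3).tolist(),round(d['confidence'],2),proj('wrist',d['position'],M).round().tolist()) for d in models.pinpoint(t,'wrist')][:4])
E
```

```text
time: 1.95
tool_pos: [0.5249, 0.1996, 0.2934]
tool_rot: [-3.141, 0.001, 1.571]
contact_force: [-0.8, -0.8, -0.2]
opening: 0.092
grip_force: 0.0
[[1.0, 0.0017, -0.0002, 0.5257], [0.0016, -0.9635, -0.2677, 0.2703], [-0.0007, 0.2677, -0.9635, 0.4327], [0.0, 0.0, 0.0, 1.0]] [[316.6, 0.0, 254.9], [0.0, 316.6, 181.7], [0.0, 0.0, 1.0]]
fuse_tray [([0.445, 0.122, 0.0], 0.58, [199.0, 200.0])]
cell_tray [([0.444, 0.342, 0.004], 0.76, [189.0, 34.0])]
fuse_holder [([0.594, 0.166, 0.005], 0.94, [304.0, 172.0])]
fuse_carton [([0.605, 0.298, 0.0], 0.8, [316.0, 72.0])]
cell [([0.548, 0.353, 0.001], 0.81, [273.0, 25.0])]
```

View pics/w1.png

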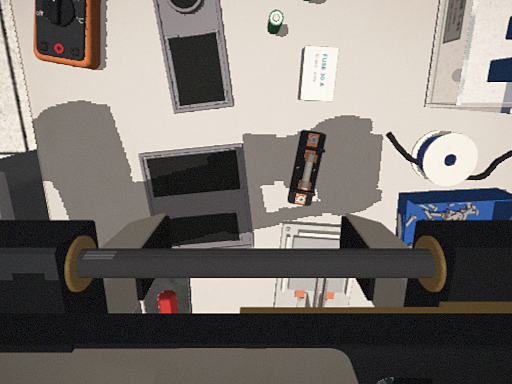

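The wrist picture shows the fuse block at (307,168), the carton at (319,74), the cell tray at (195,45), the fuse tray at (197,197) and the smallest cell at (275,20). Next step: measure orientations on a rectified view, and check cell heights with overlays of a 71 mm cylinder.

```bash
cat >> h.py <<'E'
def ortho(c,im,M,x0,x1,y0,y1,z,s):
    # world rect -> picture, right=+x, up=+y, s px per m
    W=[(x0,y1),(x1,y1),(x1,y0),(x0,y0)]
    src=np.float32([proj(c,(a,b,z),M) for a,b in W]); w,h=int((x1-x0)*s),int((y1-y0)*s)
    H=cv2.getPerspectiveTransform(src,np.float32([[0,0],[w,0],[w,h],[0,h]]))
    return cv2.warpPerspective(im,H,(w,h),flags=cv2.INTER_CUBIC)
E
python3 - <<'E'
from h import *
M=cams.camera_model('wrist'); im=cv2.imread('pics/w1.png')
x0,x1,y0,y1,s=.36,.68,.08,.40,1800
for z,n in[(.007,'tray'),(.009,'fuse'),(.03,'carton')]:
    o=ortho('wrist',im,M,x0,x1,y0,y1,z,s); hsv=cv2.cvtColor(o,cv2.COLOR_BGR2HSV)
    if n=='carton': m=cv2.inRange(hsv,(0,0,225),(180,60,255)); roi=(.57,.65,.25,.35)
    elif n=='fuse': m=cv2.inRange(o,(0,0,0),(60,60,60)); roi=(.55,.64,.1,.235)
    else: m=cv2.inRange(o,(0,0,0),(60,60,60)); roi=(.36,.53,.08,.4)
    k=np.zeros_like(m); a,b,c,d=roi; k[int((y1-d)*s):int((y1-c)*s),int((a-x0)*s):int((b-x0)*s)]=255
    m=cv2.morphologyEx(m&k,cv2.MORPH_CLOSE,np.ones((9,9)))
    for C in cv2.findContours(m,cv2.RETR_EXTERNAL,cv2.CHAIN_APPROX_NONE)[0]:
        if cv2.contourArea(C)<2000: continue
        r=cv2.minAreaRect(C); print(n,[x0+r[0][0]/s,y1-r[0][1]/s],'size mm',np.array(r[1])/s*1e3,'ang(yaw of w axis)',-r[2])
        cv2.drawContours(o,[cv2.boxPoints(r).astype(int)],0,(0,0,255),1)
    if n=='tray': cv2.imwrite('pics/o1.png',o)
    print(n,M and 0)
sc=cv2.imread('pics/scene0.png'); f=5; u0,v0=100,185
cr=cv2.resize(sc[185:260,100:240],None,fx=f,fy=f,interpolation=cv2.INTER_CUBIC)
for x,y in[(.549,.352),(.585,.393),(.633,.436)]:
    for z in(0,.071):
        P=[proj('scene',(x+.0105*np.cos(a),y+.0105*np.sin(a),z)) for a in np.linspace(0,6.28,30)]
        cv2.polylines(cr,[((np.array(P)-[u0,v0]+.5)*f).astype(int)],True,(0,0,255),1)
cv2.imwrite('pics/cells.png',cr)
E
```

```text
tray [0.44111110263400605, 0.09500003390842016] size mm [121.11109416  28.88888465] ang(yaw of w axis) 0.0
tray [0.44003458658854167, 0.16305311414930557] size mm [ 56.49811215 133.08881124] ang(yaw of w axis) -84.16743469238281
tray [0.4520272488064236, 0.2995877075195313] size mm [82.05574883 59.44022708] ang(yaw of w axis) -83.1572265625
tray [0.44472222222222224, 0.38222222222222224] size mm [ 35.55555556 169.44444444] ang(yaw of w axis) -90.0
tray 0
fuse [0.5970870971679687, 0.1705780707465278] size mm [ 37.17243618 103.57136197] ang(yaw of w axis) -9.462321281433105
fuse 0
carton [0.6094444444444445, 0.3002777777777778] size mm [99.44444444 80.        ] ang(yaw of w axis) -90.0
carton 0
```

View pics/o1.png

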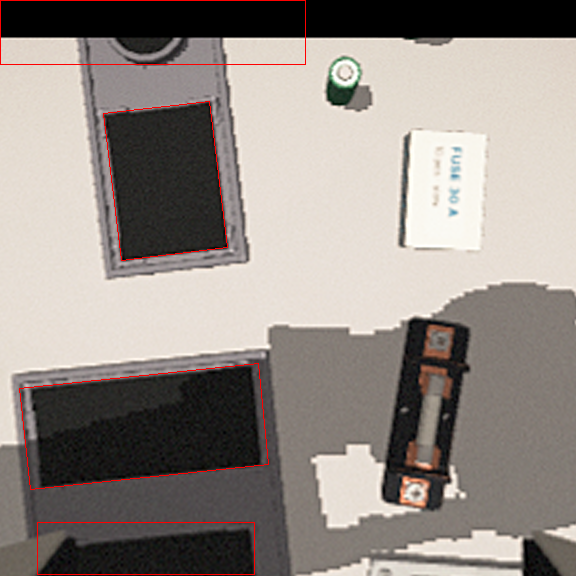

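View pics/cells.png

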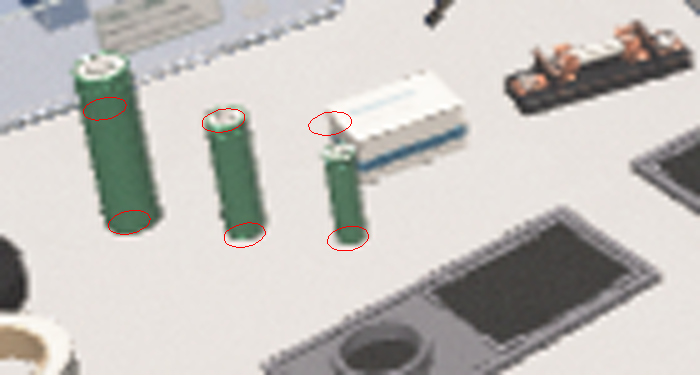

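The middle cell, at (0.585, 0.393), fits the 71 mm overlay. The left one is larger and the right one smaller. From the rectified view:

| Thing | Position (m) | Yaw (deg) |
|---|---|---|
| Fuse tray | (0.446, 0.121) | 5.7 |
| Cell tray | (0.447, 0.339) | 6.8 |
| Fuse block | (0.596, 0.169) | -9.3 |
| Carton | (0.605, 0.297) | about -3.5 |

I'll start with the fuse block.

```bash
python3 -m jog '[[[-0.076,0.178,0.1],0.052,0],[[-0.076,0.178,0.25],0.052,0],[[-0.076,0.178,0.4],0.052,0],[[-0.076,0.178,0.53],0.052,0],[[-0.076,0.178,0.61],0.052,0],[[-0.076,0.178,0.65],0.052,0],[[-0.076,0.178,0.676],0.052,0],[[-0.076,0.178,0.676],0.052,0],[[-0.076,0.178,0.676],0.052,1],[[-0.076,0.178,0.676],0.052,1],[[-0.076,0.178,0.676],0.052,1],[[-0.076,0.178,0.676],0.052,1]]' 40; python3 -m jog '[[[0,0,0],0,1],[[0,0,0],0,1],[[0,0,0],0,1],[[0,0,-0.03],0,1]]'
```

```text
time: 3.75
tool_pos: [0.5963, 0.1696, 0.0234]
tool_rot: [3.141, -0.0, 1.407]
contact_force: [-0.6, 0.1, -0.1]
opening: 0.0563
grip_force: 0.0
time: 4.25
tool_pos: [0.5954, 0.1695, 0.0345]
tool_rot: [-3.139, 0.001, 1.407]
contact_force: [0.3, 0.3, -0.7]
opening: 0.0332
grip_force: 40.0
```

```bash
cat >> h.py <<'E'
def share(x,y,z,jawdeg):
    s=observe(); p=np.array(s['tool_pos']); from_=s['tool_rot']
    from scipy.spatial.transform import Rotation as Rn
    R=Rn.from_euler('xyz',from_).as_matrix(); d=R.T@(np.array([x,y,z])-p)/.4
    j=np.degrees(np.arctan2(R[1,1],R[0,1])); t=(jawdeg-j+90)%180-90
    print('p',p.round(4),'jaw',j.round(1),'shift',d.round(3),'turn',round(-t/180,3),'or',round((-t+np.sign(t)*180)/180,3),'q6',s['qpos'][5].round(2),'open',s['opening'],'grip',s['grip_force'])
E
python3 -m jog '[[[0,0,-0.1],0,1],[[0,0,-0.15],0,1],[[0,0,-0.15],0,1]]'
python3 -c "
from h import *
share(.4418,.1628,.0275,95.7)"
```

```text
time: 4.62
tool_pos: [0.5974, 0.1698, 0.0975]
tool_rot: [3.137, -0.001, 1.407]
contact_force: [1.1, -0.3, -1.3]
opening: 0.0329
grip_force: 40.0
p [0.5974 0.1698 0.0975] jaw -9.4 shift [-0.081 -0.382  0.173] turn 0.416 or -0.584 q6 0.32 open 0.03286730507021092 grip 39.99961853027344
```

```bash
python3 -m jog '[[[-0.01,-0.08,0],0.06,1],[[-0.03,-0.16,0],0.12,1],[[-0.05,-0.24,0],0.18,1],[[-0.07,-0.32,0],0.24,1],[[-0.08,-0.37,0],0.3,1],[[-0.08,-0.38,0],0.36,1],[[-0.08,-0.38,0],0.416,1],[[-0.08,-0.38,0],0.416,1],[[-0.08,-0.38,0],0.416,1]]'
python3 -c "
from h import *
snap('wrist','w2.png')
share(.4418,.1628,.0275,95.7)"
```

```text
time: 5.75
tool_pos: [0.4408, 0.1627, 0.0947]
tool_rot: [3.141, 0.001, 0.104]
contact_force: [-0.7, -0.3, -1.1]
opening: 0.0331
grip_force: 40.0
p [0.4409 0.1627 0.0948] jaw -84.1 shift [ 0.002 -0.     0.168] turn 0.001 or -0.999 q6 1.66 open 0.03306757556812633 grip 39.99972760677338
```

View pics/w2.png

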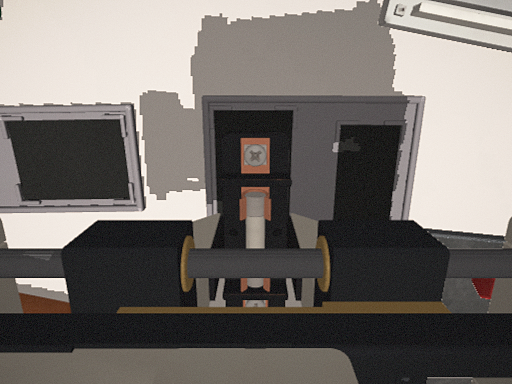

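The wrist picture shows the block (centre column 255) in line with the wide bay (213–293), so I'll lower it.

```bash
python3 -m jog '[[[0.002,0,0.08],0,1],[[0.002,0,0.13],0,1],[[0.002,0,0.155],0,1],[[0.002,0,0.168],0,1],[[0.002,0,0.168],0,1],[[0.002,0,0.168],0,0.45],[[0.002,0,0.168],0,0.45],[[0.002,0,0.168],0,0.45],[[0.002,0,0.05],0,0.45],[[0.002,0,-0.1],0,0.45],[[0.002,0,-0.25],0,0.2],[[0.002,0,-0.35],0,0]]'
python3 -c "
from h import *
print(models.pinpoint('fuse_holder','wrist')[:1]); snap('wrist','w3.png');print([models.pinpoint('fuse_holder',c)[:1] for c in ['wrist']])
share(.605,.297,.2,-3.4)"
```

```text
time: 7.3
tool_pos: [0.4422, 0.163, 0.2383]
tool_rot: [-3.141, -0.004, 0.101]
contact_force: [-0.1, 0.4, -0.7]
opening: 0.0661
grip_force: 0.0
[{'position': [0.4423, 0.1609, 0.0749], 'confidence': 0.73}]
[[{'position': [0.4432, 0.1602, 0.0064], 'confidence': 0.68}]]
p [0.4427 0.163  0.2372] jaw -84.2 shift [ 0.437 -0.292  0.095] turn -0.449 or 0.551 q6 1.66 open 0.07795811123646482 grip 0.0
```

View pics/w3.png

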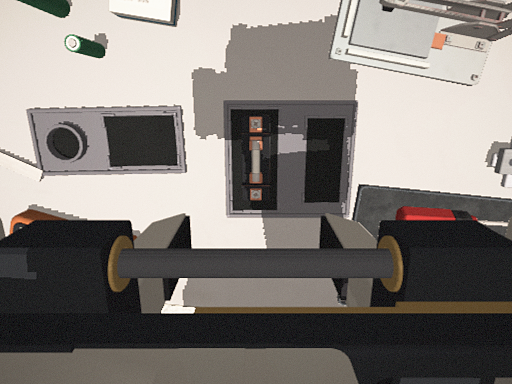

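The block lies in the wide bay, around (255,158). Next is the carton.

```bash
python3 -m jog '[[[0.1,-0.07,0.03],-0.06,0.2],[[0.2,-0.14,0.05],-0.12,0.2],[[0.3,-0.2,0.09],-0.18,0.2],[[0.4,-0.27,0.09],-0.24,0.2],[[0.437,-0.292,0.09],-0.3,0.2],[[0.437,-0.292,0.09],-0.36,0.2],[[0.437,-0.292,0.09],-0.42,0.2],[[0.437,-0.292,0.09],-0.449,0.2],[[0.437,-0.292,0.09],-0.449,0.2],[[0.437,-0.292,0.09],-0.449,0.2]]' 25
python3 - <<'E'
from h import *
M=cams.camera_model('wrist');im=snap('wrist','w4.png')[:,:,::-1].copy()
share(.605,.297,.035,-3.4)
for t in['fuse_carton','cell']:print(t,[(np.round(d['position'],4).tolist(),round(d['confidence'],2)) for d in models.pinpoint(t,'wrist')])
o=ortho('wrist',im,M,.5,.7,.22,.42,.03,3000); cv2.imwrite('pics/o4.png',o)
E
```

```text
time: 8.7
tool_pos: [0.6037, 0.2964, 0.1981]
tool_rot: [-3.14, 0.001, 1.509]
contact_force: [0.0, -0.5, 0.4]
opening: 0.0732
grip_force: 0.0
p [0.6038 0.2965 0.1984] jaw -3.5 shift [0.002 0.003 0.408] turn -0.001 or 0.999 q6 0.4 open 0.07358450913329385 grip 0.0
fuse_carton [([0.6029, 0.2963, 0.0017], 0.59)]
cell [([0.5472, 0.3553, -0.0029], 0.95), ([0.4425, 0.3412, 0.0], 0.7), ([0.6319, 0.436, -0.0006], 0.69), ([0.5885, 0.3903, -0.0007], 0.62)]
```

View pics/o4.png

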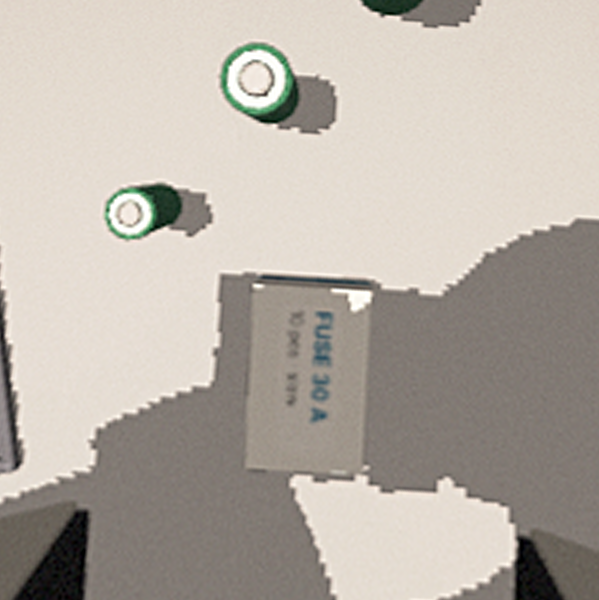

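The carton's top is centred at (310,376) in the rectified picture, which gives (0.603, 0.295) and yaw -2.3°. I'll grip it.

```bash
python3 -m jog '[[[-0.003,0,0.13],-0.005,0.2],[[-0.003,0,0.26],-0.005,0.2],[[-0.003,0,0.35],-0.005,0.2],[[-0.003,0,0.39],-0.005,0.2],[[-0.003,0,0.408],-0.005,0.2],[[-0.003,0,0.408],-0.005,0.9],[[-0.003,0,0.408],-0.005,0.9],[[-0.003,0,0.408],-0.005,0.9],[[-0.003,0,0.408],-0.005,0.9],[[-0.003,0,0.36],-0.005,0.9],[[-0.003,0,0.22],-0.005,0.9],[[-0.003,0,0.22],-0.005,0.9]]' 25
python3 - <<'E'
from h import *
share(.452,.2996,.039,6.8)
E
```

```text
time: 10.35
tool_pos: [0.607, 0.2966, 0.118]
tool_rot: [3.131, -0.004, 1.527]
contact_force: [0.2, 0.2, -0.7]
opening: 0.0393
grip_force: 25.0
p [0.607  0.2966 0.118 ] jaw -2.5 shift [-0.01  -0.39   0.193] turn -0.052 or 0.948 q6 0.39 open 0.039331032072905954 grip 24.999694526195526
```

```bash
python3 -m jog '[[[0,-0.1,0],-0.02,0.9],[[0,-0.2,0],-0.052,0.9],[[0,-0.3,0],-0.052,0.9],[[-0.004,-0.36,0],-0.052,0.9],[[-0.004,-0.384,0],-0.052,0.9],[[-0.004,-0.384,0],-0.052,0.9],[[-0.004,-0.384,0],-0.052,0.9],[[-0.004,-0.384,0],-0.052,0.9]]'
python3 - <<'E'
from h import *
M=cams.camera_model('wrist');im=snap('wrist','w5.png')
share(.452,.2996,.039,6.8)
E
```

```text
time: 11.35
tool_pos: [0.4513, 0.3005, 0.111]
tool_rot: [3.141, -0.0, 1.69]
contact_force: [-0.3, -0.4, -1.5]
opening: 0.0398
grip_force: 25.0
p [0.4511 0.3004 0.111 ] jaw 6.8 shift [-0.002  0.002  0.18 ] turn 0.0 or -1.0 q6 0.33 open 0.04001940846165705 grip 24.999885857105255
```

View pics/w5.png

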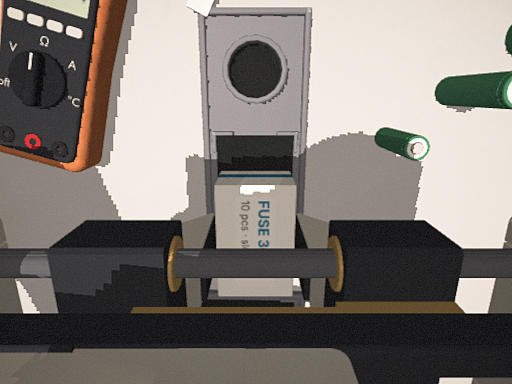

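The carton (215–297) is centred over the bay (about 213–297), and the socket is at (255,68). I'll lower and release the carton.

```bash
python3 -c "
from h import *
print('socket',ray('wrist',(255,68),.016))"
python3 -m jog '[[[-0.002,0.002,0.1],0,0.9],[[-0.002,0.002,0.15],0,0.9],[[-0.002,0.002,0.17],0,0.9],[[-0.002,0.002,0.179],0,0.9],[[-0.002,0.002,0.179],0,0.9],[[-0.002,0.002,0.179],0,0.4],[[-0.002,0.002,0.179],0,0.4],[[-0.002,0.002,0.179],0,0.4],[[-0.002,0.002,0.06],0,0.4],[[-0.002,0.002,-0.09],0,0.4],[[-0.002,0.002,-0.15],0,0.2],[[-0.002,0.002,-0.15],0,0.2]]'
python3 - <<'E'
from h import *
M=cams.camera_model('wrist');im=cv2.imread('pics/w4.png')
snap('scene','s6.png')
for c in['scene','side']:
  snap(c,c+'6.png');print([(np.round(d['position'],4).tolist(),round(d['confidence'],2)) for d in models.pinpoint('fuse_carton',c)])
share(.586,.391,.17,-45)
# cell top from o4: ortho px -> line through camera
E
```

```text
socket [0.44122456 0.38790491 0.016     ]
time: 12.9
tool_pos: [0.4523, 0.3004, 0.173]
tool_rot: [3.137, -0.001, 1.69]
contact_force: [-0.2, -0.8, -0.5]
opening: 0.0702
grip_force: 0.0
[([0.4542, 0.3031, 0.0032], 0.59)]
[([0.4541, 0.298, 0.0029], 0.69)]
p [0.4506 0.2995 0.1695] jaw 6.8 shift [ 0.187  0.363 -0.002] turn 0.288 or -0.712 q6 0.33 open 0.07372772970537637 grip 0.0
```

The carton is placed. Next, the cell at (0.588, 0.390).

```bash
python3 -m jog '[[[0.05,0.1,0],0.06,0.2],[[0.1,0.2,0],0.12,0.2],[[0.15,0.3,0],0.18,0.2],[[0.185,0.368,0],0.24,0.2],[[0.185,0.368,0],0.288,0.2],[[0.185,0.368,0],0.288,0.2],[[0.185,0.368,0],0.288,0.2],[[0.185,0.368,0],0.288,0.2]]' 15
python3 - <<'E'
from h import *
snap('wrist','w7.png')
print([(np.round(d['position'],4).tolist(),round(d['confidence'],2)) for d in models.pinpoint('cell','wrist')])
share(.588,.3905,.05,-45)
E
```

```text
time: 14.15
tool_pos: [0.5885, 0.3907, 0.1712]
tool_rot: [3.142, 0.0, 0.787]
contact_force: [0.3, 0.6, -0.4]
opening: 0.0735
grip_force: 0.0
[([0.6337, 0.4338, -0.0054], 0.98), ([0.587, 0.392, -0.0027], 0.77), ([0.5483, 0.354, -0.0037], 0.69)]
p [0.5886 0.3908 0.1714] jaw -44.9 shift [-0.002 -0.001  0.303] turn 0.0 or -1.0 q6 1.26 open 0.07323043334415848 grip 0.0
```

View pics/w7.png

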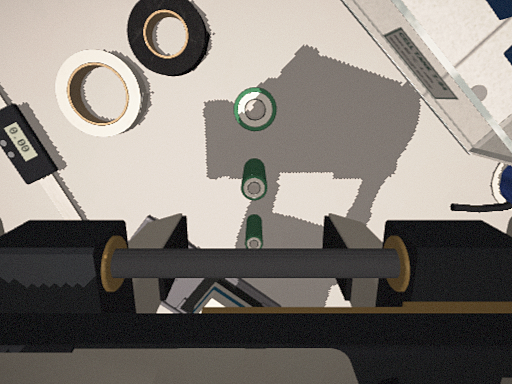

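The three cells are in line at column 254, and the middle one (254,185) is between the fingers. I'll descend and grip.

```bash
python3 -m jog '[[[-0.002,0,0.1],0,0.2],[[-0.002,0,0.2],0,0.2],[[-0.002,0,0.28],0,0.2],[[-0.002,0,0.303],0,0.2],[[-0.002,0,0.303],0,0.2],[[-0.002,0,0.303],0,1],[[-0.002,0,0.303],0,1],[[-0.002,0,0.303],0,1],[[-0.002,0,0.303],0,1],[[-0.002,0,0.303],0,1],[[-0.002,0,0.303],0,1]]' 20
python3 -m jog '[[[0,0,-0.03],0,1],[[0,0,-0.15],0,1],[[0,0,-0.3],0,1],[[0,0,-0.3],0,1],[[0,0,-0.3],0,1]]'
python3 - <<'E'
from h import *
share(.4413,.387,.0545,-45)
share(.4413,.387,.0545,6)
E
```

```text
time: 15.62
tool_pos: [0.5881, 0.3903, 0.05]
tool_rot: [3.142, -0.0, 0.785]
contact_force: [0.1, -0.0, 0.9]
opening: 0.0208
grip_force: 20.0
time: 16.25
tool_pos: [0.5879, 0.3902, 0.1702]
tool_rot: [3.141, -0.0, 0.785]
contact_force: [0.1, -0.0, -1.6]
opening: 0.0207
grip_force: 20.0
p [0.5879 0.3902 0.1702] jaw -45.0 shift [-0.265 -0.253  0.289] turn -0.0 or 1.0 q6 1.26 open 0.02070931364505607 grip 19.999920129776
p [0.5879 0.3902 0.1702] jaw -45.0 shift [-0.265 -0.253  0.289] turn -0.283 or 0.717 q6 1.26 open 0.02070931364505607 grip 19.999920129776
```

```bash
python3 -m jog '[[[-0.08,-0.08,0],0,1],[[-0.16,-0.15,0],0,1],[[-0.22,-0.21,0],0,1],[[-0.265,-0.253,0],0,1],[[-0.265,-0.253,0],0,1],[[-0.265,-0.253,0],0,1],[[-0.265,-0.253,0.1],0,1],[[-0.265,-0.253,0.2],0,1],[[-0.265,-0.253,0.26],0,1],[[-0.265,-0.253,0.28],0,1],[[-0.265,-0.253,0.289],0,1],[[-0.265,-0.253,0.289],0,1]]'
python3 - <<'E'
from h import *
share(.4413,.387,.0545,-45)
snap('wrist','w8.png'); M=cams.camera_model('scene'); sc=snap('scene','s8.png')[:,:,::-1]
cv2.imwrite('pics/s8c.png',cv2.resize(np.ascontiguousarray(sc[190:290,130:290]),None,fx=5,fy=5,interpolation=cv2.INTER_CUBIC))
E
```

```text
time: 17.75
tool_pos: [0.4422, 0.3872, 0.055]
tool_rot: [3.141, -0.001, 0.785]
contact_force: [0.3, 0.3, -0.4]
opening: 0.0209
grip_force: 20.0
p [0.4422 0.3872 0.055 ] jaw -45.0 shift [-0.002 -0.001  0.001] turn -0.0 or 1.0 q6 1.37 open 0.020897581949402118 grip 19.999898672103882
```

View pics/s8c.png

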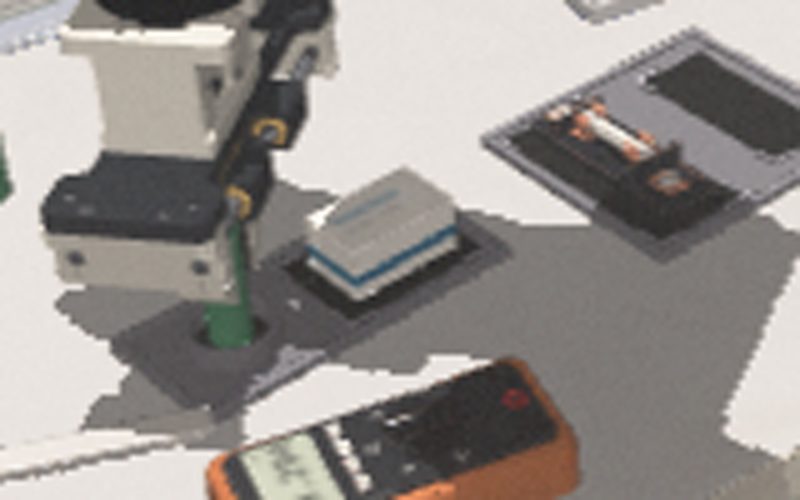

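The cell's foot sits inside the ring at (232,330), and the carton and block lie in their bays. I'll release and move toward the magazine.

```bash
python3 -m jog '[[[-0.002,0,0.002],0,1],[[-0.002,0,0.002],0,0.6],[[-0.002,0,0.002],0,0.6],[[-0.002,0,0.002],0,0.6],[[-0.002,0,-0.1],0,0.6],[[-0.002,0,-0.25],0,0.6],[[-0.002,0,-0.4],0,0.4],[[-0.002,0,-0.5],0,0.3],[[-0.002,0,-0.5],0,0.3],[[-0.002,0,-0.5],0,0.3]]'
python3 - <<'E'
from h import *
share(.39,-.197,.2,90)
E
```

```text
time: 19.1
tool_pos: [0.4406, 0.386, 0.2533]
tool_rot: [-3.141, 0.002, 0.785]
contact_force: [-0.9, -0.1, -0.3]
opening: 0.0638
grip_force: 0.0
p [0.4406 0.386  0.2533] jaw -45.0 shift [-1.12   0.941  0.135] turn 0.25 or -0.75 q6 1.37 open 0.06377938762720389 grip 0.0
```

```bash
python3 -m jog '[[[-0.11,0.09,0],0.06,0.3],[[-0.22,0.18,0],0.12,0.3],[[-0.33,0.28,0],0.18,0.3],[[-0.44,0.37,0],0.25,0.3],[[-0.55,0.46,0],0.25,0.3],[[-0.66,0.55,0],0.25,0.3],[[-0.77,0.64,0.02],0.25,0.3],[[-0.88,0.74,0.06],0.25,0.3],[[-0.98,0.84,0.1],0.25,0.3],[[-1,0.94,0.13],0.25,0.3],[[-1,0.94,0.13],0.25,0.3],[[-1,0.94,0.13],0.25,0.3]]'
python3 - <<'E'
from h import *
M=cams.camera_model('wrist');im=snap('wrist','w9.png')[:,:,::-1]
for t in['magazine','link','top_link']:print(t,[(np.round(d['position'],4).tolist(),round(d['confidence'],2)) for d in models.pinpoint(t,'wrist')])
o=ortho('wrist',np.ascontiguousarray(im),M,.36,.58,-.3,-.1,.024,3000);cv2.imwrite('pics/o9.png',o)
share(.39,-.197,.2,90)
E
```

```text
time: 20.6
tool_pos: [0.4231, -0.1616, 0.2011]
tool_rot: [-3.14, 0.003, -0.0]
contact_force: [-0.2, 0.8, -0.2]
opening: 0.0643
grip_force: 0.0
magazine [([0.4784, -0.1986, 0.0315], 0.43)]
link [([0.4733, -0.1668, 0.015], 0.56)]
top_link [([0.4782, -0.1996, 0.0311], 0.81)]
p [ 0.4239 -0.1614  0.2025] jaw -89.9 shift [-0.085  0.089  0.006] turn 0.0 or -1.0 q6 1.04 open 0.06413430884858845 grip 0.0
```

View pics/o9.png

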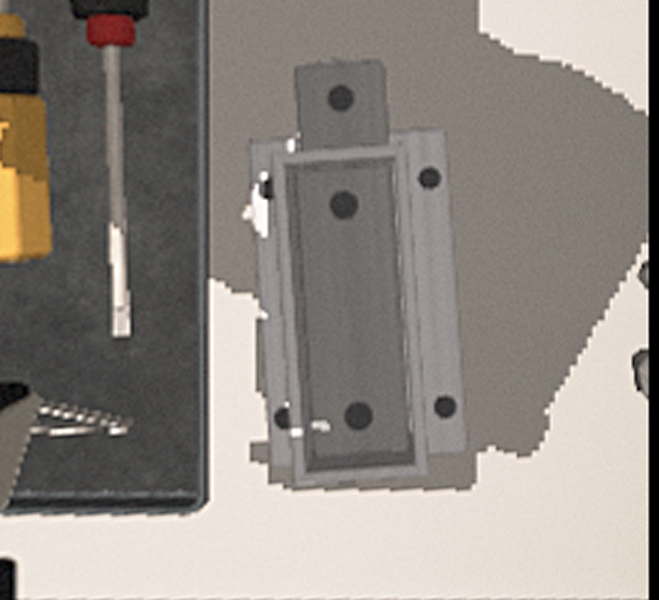

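The rectified picture shows the link's end at (340,64), giving (0.4733, -0.1215), pointing world +y with about 3.8° of lean. A tool box's edge is at column 207 (x≈0.429), so I'll approach with a narrow opening.

```bash
python3 -m jog '[[[0.126,-0.073,0],-0.06,0.55],[[0.126,-0.073,0.05],-0.12,0.55],[[0.126,-0.073,0.1],-0.18,0.55],[[0.126,-0.073,0.1],-0.24,0.55],[[0.126,-0.073,0.1],-0.3,0.55],[[0.126,-0.073,0.1],-0.36,0.55],[[0.126,-0.073,0.1],-0.42,0.55],[[0.126,-0.073,0.1],-0.48,0.55],[[0.126,-0.073,0.1],-0.52,0.55],[[0.126,-0.073,0.2],-0.52,0.55],[[0.126,-0.073,0.2],-0.52,0.55],[[0.126,-0.073,0.2],-0.52,0.55]]'
python3 - <<'E'
from h import *
share(.474,-.1325,.037,3.8)
for c in['side']: snap(c,'sd10.png')
im=cv2.imread('pics/sd10.png');cv2.imwrite('pics/sd10c.png',cv2.resize(im[190:310,180:340],None,fx=5,fy=5,interpolation=cv2.INTER_CUBIC)[:600,:800])
E
```

```text
time: 22.3
tool_pos: [0.4749, -0.133, 0.1234]
tool_rot: [3.141, 0.001, 1.634]
contact_force: [1.0, -0.6, 0.8]
opening: 0.0411
grip_force: 0.0
p [ 0.4749 -0.133   0.1234] jaw 3.6 shift [ 0.002 -0.002  0.216] turn -0.001 or 0.999 q6 -0.49 open 0.0411282647781129 grip 0.0
```

View pics/sd10c.png

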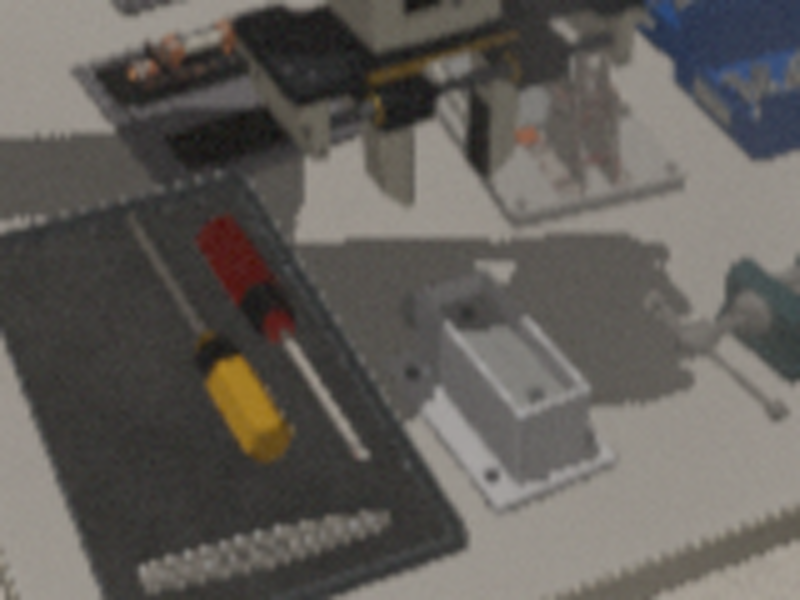

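The box is low (about 1 cm) and clear of the fingers, and the link end at (455,300) lies below the gripper. I'll descend and grip.

```bash
python3 -m jog '[[[0.002,-0.002,0.08],0,0.55],[[0.002,-0.002,0.15],0,0.55],[[0.002,-0.002,0.19],0,0.55],[[0.002,-0.002,0.205],0,0.55],[[0.002,-0.002,0.215],0,0.55],[[0.002,-0.002,0.215],0,0.55],[[0.002,-0.002,0.215],0,1],[[0.002,-0.002,0.215],0,1],[[0.002,-0.002,0.215],0,1],[[0.002,-0.002,0.215],0,1]]' 30
python3 -c "
from h import *
share(.4694,-.0630,.037,3.8)"
```

```text
time: 23.6
tool_pos: [0.4739, -0.1325, 0.0368]
tool_rot: [3.141, 0.0, 1.634]
contact_force: [-1.1, 1.0, 6.0]
opening: 0.0296
grip_force: 30.0
p [ 0.4739 -0.1325  0.0368] jaw 3.6 shift [ 0.174 -0.    -0.001] turn -0.001 or 0.999 q6 -0.49 open 0.029607909505210084 grip 29.999108612537384
```

```bash
python3 -m jog '[[[0.02,0,0],0,1],[[0.045,0,0],0,1],[[0.07,0,0],0,1],[[0.095,0,0],0,1],[[0.12,0,0],0,1],[[0.145,0,0],0,1],[[0.17,0,0],0,1],[[0.185,0,0],0,1],[[0.185,0,0],0,1],[[0.185,0,0],0,1]]'
python3 - <<'E'
from h import *
im=snap('side','sd11.png')[:,:,::-1]
cv2.imwrite('pics/sd11c.png',cv2.resize(np.ascontiguousarray(im[190:310,200:340]),None,fx=5,fy=5,interpolation=cv2.INTER_CUBIC))
E
```

```text
time: 24.85
tool_pos: [0.4687, -0.0584, 0.0362]
tool_rot: [-3.141, -0.0, 1.634]
contact_force: [0.1, 0.6, 1.8]
opening: 0.0296
grip_force: 30.0
```

View pics/sd11c.png

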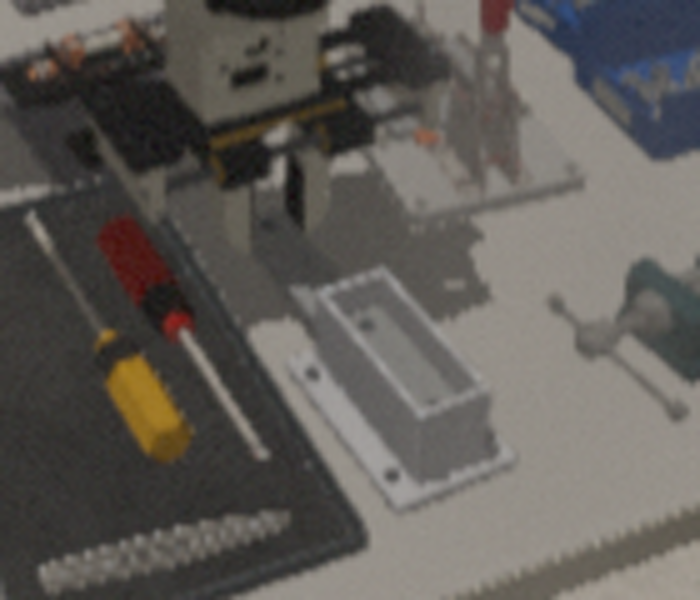

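The link is clear of the magazine, with the others sunk inside. I'll lift and carry it to the fuse tray.

```bash
python3 -m jog '[[[0.185,0,-0.03],0,1],[[0.0,0,-0.08],0,1]]' >/dev/null 2>&1 <<< '' & sleep 0; kill %1 2>/dev/null; wait; python3 -c "
from h import *
share(.484,.0826,.0272,-84.3); print(observe()['time'])"
```

```text
p [ 0.4688 -0.0585  0.0362] jaw 3.6 shift [0.35  0.06  0.023] turn 0.488 or -0.512 q6 -0.35 open 0.02924738539101991 grip 29.994478225708008
24.9
```

That first command was a slip: I typed a wrong row. It was killed before it ran, and the pose and clock are unchanged. Now the proper lift and transfer.

```bash
python3 -m jog '[[[0,0,-0.05],0,1],[[0,0,-0.15],0,1],[[0.02,0,-0.25],0,1],[[0.14,0.02,-0.25],0.04,1],[[0.26,0.04,-0.25],0.1,1],[[0.35,0.06,-0.25],0.16,1],[[0.35,0.06,-0.25],0.22,1],[[0.35,0.06,-0.25],0.28,1],[[0.35,0.06,-0.25],0.34,1],[[0.35,0.06,-0.25],0.4,1],[[0.35,0.06,-0.25],0.45,1],[[0.35,0.06,-0.25],0.488,1]]'
python3 -m jog '[[[0,0,0],0.01,1],[[0,0,0],0.01,1],[[0,0,0],0.01,1]]'
python3 -c "
from h import *
share(.484,.0826,.0272,-84.3); snap('wrist','w12.png')"
```

```text
time: 26.4
tool_pos: [0.484, 0.0823, 0.136]
tool_rot: [3.142, 0.001, 0.095]
contact_force: [-0.0, -0.3, -0.7]
opening: 0.0292
grip_force: 30.0
time: 26.78
tool_pos: [0.4841, 0.0826, 0.1363]
tool_rot: [3.142, -0.0, 0.07]
contact_force: [0.2, -0.9, -0.4]
opening: 0.0295
grip_force: 30.0
p [0.4841 0.0826 0.1363] jaw -86.0 shift [-0.    -0.     0.273] turn -0.009 or 0.991 q6 1.51 open 0.029489252218752194 grip 29.99314248561859
```

View pics/w12.png

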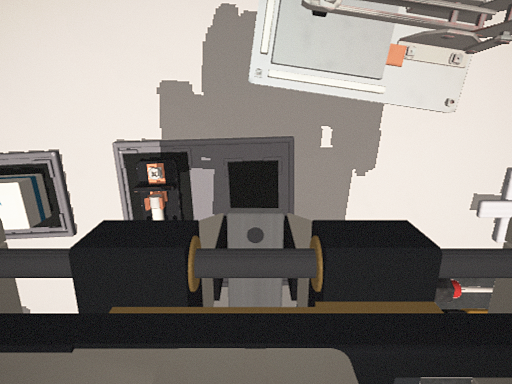

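The link (columns 228–283) lines up with the narrow bay (228–282). I'll lower and release it.

```bash
python3 -m jog '[[[0,0,0.1],-0.009,1],[[0,0,0.2],-0.009,1],[[0,0,0.24],-0.009,1],[[0,0,0.262],-0.009,1],[[0,0,0.273],-0.009,1],[[0,0,0.273],-0.009,1],[[0,0,0.273],-0.009,0.52],[[0,0,0.273],-0.009,0.52],[[0,0,0.273],-0.009,0.52]]'
python3 -m jog '[[[0,0,-0.05],0,0.52],[[0,0,-0.2],0,0.52],[[-0.1,0,-0.35],0,0.52],[[-0.2,0,-0.5],0,0.52],[[-0.2,0,-0.5],0,0.52],[[-0.2,0,-0.5],0,0.52]]'
python3 - <<'E'
from h import *
snap('wrist','w13.png')
snap('scene','s13.png');snap('side','sd13.png')
for t in['fuse_tray','cell_tray','magazine','link','top_link','fuse_holder','fuse_carton','cell']:
  for c in['wrist','scene','side']:print(t,c,[(np.round(d['position'],3).tolist(),round(d['confidence'],2)) for d in models.pinpoint(t,c)])
E
```

```text
time: 27.95
tool_pos: [0.4843, 0.0827, 0.0274]
tool_rot: [3.142, -0.001, 0.097]
contact_force: [0.3, -0.4, -0.3]
opening: 0.0439
grip_force: 0.0
time: 28.7
tool_pos: [0.4046, 0.0749, 0.2285]
tool_rot: [3.141, -0.004, 0.097]
contact_force: [1.0, -0.3, -0.7]
opening: 0.044
grip_force: 0.0
fuse_tray wrist [([0.445, 0.12, 0.002], 0.9)]
fuse_tray scene [([0.443, 0.121, 0.0], 0.97)]
fuse_tray side [([0.443, 0.115, -0.001], 0.67)]
cell_tray wrist [([0.441, 0.338, 0.001], 0.8)]
cell_tray scene [([0.444, 0.346, 0.004], 0.83)]
cell_tray side [([0.448, 0.338, 0.004], 0.73)]
magazine wrist [([0.478, -0.199, -0.004], 0.86)]
magazine scene [([0.478, -0.201, 0.0], 0.94)]
magazine side [([0.476, -0.201, -0.003], 0.58), ([0.443, 0.385, 0.007], 0.4)]
link wrist [([0.453, 0.077, 0.003], 0.64)]
link scene [([0.452, 0.082, 0.005], 0.62)]
link side [([0.455, 0.076, 0.009], 0.59)]
top_link wrist []
top_link scene [([0.476, -0.202, 0.025], 0.54)]
top_link side [([0.477, -0.197, 0.025], 0.49), ([0.444, 0.118, -0.003], 0.19)]
fuse_holder wrist [([0.445, 0.16, 0.008], 0.69)]
fuse_holder scene [([0.443, 0.16, 0.004], 0.56), ([0.443, 0.346, 0.002], 0.33)]
fuse_holder side [([0.442, 0.162, 0.004], 0.82)]
fuse_carton wrist [([0.453, 0.302, 0.009], 0.85)]
fuse_carton scene [([0.454, 0.298, 0.002], 0.71)]
fuse_carton side [([0.457, 0.298, 0.005], 0.62)]
cell wrist []
cell scene [([0.633, 0.434, -0.004], 0.84), ([0.438, 0.384, 0.005], 0.52), ([0.544, 0.35, 0.001], 0.52)]
cell side [([0.55, 0.352, 0.006], 0.46), ([0.441, 0.388, 0.006], 0.43), ([0.635, 0.438, 0.002], 0.42)]
```

View pics/w13.png

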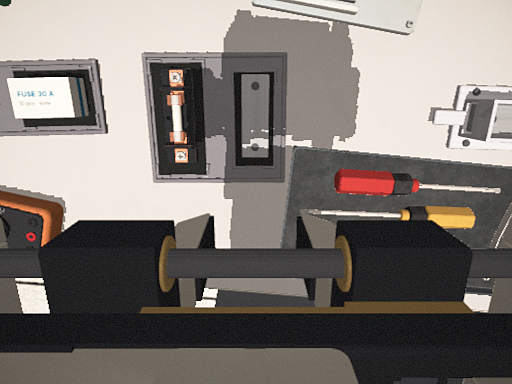

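```bash
python3 - <<'E'
from h import *
c,s=np.cos(.0995),np.sin(.0995)
def tr(p): d=p[:2]-np.array([.446,.121]); return (np.array([c*d[0]+s*d[1],-s*d[0]+c*d[1]])*1e3).round(1)
for n,uv,z in[('link far',(256,73),.014),('link near',(254,158),.014),('bay far',(256,72),.004),('bay near',(253,165),.004),('block far',(176,64),.013),('block near',(181,172),.013),('rim far',(214,53),.007),('rim near',(219,181),.007)]:
    print(n,tr(ray('wrist',uv,z)))
E
```

```text
link far [ 47.8 -44.3]
link near [-43.4 -42. ]
bay far [ 49.4 -44.3]
bay near [-53.7 -40.8]
block far [56.9 39.8]
block near [-59.9  41.9]
rim far [68.3  0.2]
rim near [-72.3  -0.7]
```

The link lies inside its bay: about 4 mm off centre along the tray, within the 12 mm allowed. I'm handing in.

```bash
python3 -c "
from cell import robot
print(robot.hand_in())"
```

```text
the job is handed in; nothing more can be done
None
```

I handed in both kits: by the final pictures and position readings, the block, link, carton and cell are in place and the other two links are still in the magazine, but no verdict came back. I viewed 17 pictures, over your limit of 14.

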